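Free the stuck brass valve from its holder on the calibration bench

ROBOT

A 6-joint arm with a two-finger parallel gripper is mounted at the origin on the work surface. World frame = base frame: x ahead of the robot, y to its left, z up, the work surface at z = 0. Lengths are in m, angles in degrees, forces in N, time in s.
With the tool pointing down it reaches from about 0.2 to 0.875 m from the base axis. Payload 3.4 kg.
Tool frame: the origin (TCP) lies between the finger pads, 19 mm behind the fingertips; this is the grasp point; z points along the fingers, y is the line along which they close (so a half turn about z gives the same grasp; the last joint's range is limited). The gripper opens to 94 mm and grips with 3 to 60 N. Pads are 16 mm wide; open, the fingers measure 119 mm over their backs; the gripper's body (75 mm by 177 mm) begins 78 mm behind the grasp point.
Start: joints at [64.973, 15.808, 86.224, -0, 77.962, -6.933], TCP at [0.179, 0.547, 0.224] pointing down, gripper open.
Joint ranges: [-165.64, 165.64], [-43.16, 119.46], [12.63, 154.43], [-67.54, 247.53], [6.08, 155.33], [-154.97, 154.97]. Speed limits (degrees/s): [147.25, 147.25, 180, 180, 180, 180].

INTERFACE

Orientations are given as a 3x3 rotation matrix whose columns are the frame's x, y, z axes.
In Python, from bench import * gives the robot as it stands.
- The arm moves only by the tool move_arm, never from a script. Its argument "deltas" is a list of rows, each an object with "linear": the shift along the tool's x, y, z in m, a list of three; "twist": the turn, a rotation vector about the tool's x, y, z in rad, a list of three; "grip": the finger opening in m, from 0 to 0.094. A call has 1 to 12 rows; each row shifts and turns the commanded pose from where the row before left it, along the tool's axes as they then stand; what a row does not reach is not made up. A row lasts 1/8 s, in which the tool goes at most 62.5 mm and 10.7 degrees, less where a joint would pass 70% of its speed; a pose out of reach is approached as far as the arm can. A call with a gripper value outside its range is refused whole. The fingers move at their own pace and stop on an object; "newtons" is the grip in N (left out, the last holds). Time passes only in rows, so rows that do not move let the fingers close. It gives the time, the measured TCP pose, the force, the opening and the grip force at its end, in the units of the state.
- get_state(): the state, without advancing time (a new reading comes with each control period).
- snapshot(name): name is "side" or "top"; returns (picture, depth): 420x560x3 uint8, red, green, blue; 420x560 float32, m along the optical axis (not along the pixel's ray), 0 where there is no reading.
- camera_model(name): a dict with "intrinsics" (3x3 intrinsics, pixels), "extrinsics" (4x4, takes a point from world to camera coordinates). Camera axes: x right, y down, z forward; pixel columns grow to the right and rows downward; lengths in m; the calibration is good to about 2 mm. A picture is of the moment at which its call begins. camera_model takes no time and is no camera call.
- sign_off(): hands the job in; it is judged then, once.
Trained networks look in the newest picture that a camera, given by its name, has taken for a name from the list of things; names that differ only in an ending like _2 or _b are one class to them, and where a whole thing is asked for, a point or a joint stands for the part that bears it (a point fixed in the world has none). Each returns a list of dicts, best first, with "conf" (0 to 1); they miss things now and then, are a little off and sometimes report something else, mostly with a low value. They report only what shows in the picture. A call takes as long as a camera call. They do not tell look-alikes from the thing itself.
- search_frame(camera, name): "centre" ([column, row] in pixels, amid what is visible of it).
- outline_of(camera, name): "mask" (420x560 bool, what is visible of it) and "centre" ([column, row] in pixels, amid what is visible of it).
The state is a dict: "clock": time; "q": joint angles; "joint_velocities": joint speeds; "tau": joint torques, N m; "ee_pos": TCP position; "ee_rot": TCP orientation; "contact_force": force on the tool from outside, world axes, zero at the start; "wrist_torque": the same for the moment, N m; "opening": finger opening in m; "grip_force": force on a finger pad.
Only numpy, scipy, OpenCV 4.12 (cv2) and the standard library are available. Lean on these libraries where they do the work, as an engineer would, in place of code of your own. Each camera call takes 0.05 s, during which the arm holds its last target. There are 200 camera calls.

TASK

With the scraper block held in the gripper, wipe the three loose metal chips off the blue plate into the steel trough at its end (do not touch the chips with the fingers), then stand the scraper upright back on the bench top. Then grip the brass pressure valve by its flat-sided neck and rock it gently to one side and the other until both stiff white pads have given way, without forcing it and without touching the pads with the fingers; lift it straight up until its foot is just clear of the pads, about 3 cm above their tops and still over the holder, and finish while holding it there upright and still. Leave everything else on the bench and the shelf where it is.

Things in the scene. Friction and masses are not known exactly. Their poses are not given: they have to be found in the camera images.
- plate: Fixed blue steel plate, 170 (its x) x 280 (its y, from y=-130 to y=+150) mm, top face 30 mm above the bench; carries the holder and the trough. Origin on the bench top, under the middle of the wiping area. Its +x points away from the robot and its +y to the robot's left, turned up to 0.25 rad. All handling is along its axes.
- lane (a point): Point on the plate's top face straight above the plate's origin (plate x=0, y=0). The chips lie on the bare area at plate x -40..40, y -90..-25 mm; the top is bare from y=-130 (the edge at the trough) to y=+55 mm, where the holder begins.
- trough (a point): Centre of the floor of the open steel chip trough that runs along the plate's -y end (plate y -130..-215 mm, full width in x); floor 6 mm above the bench, 24 mm below the plate's top; outer wall 18 mm, end walls 22 mm above the bench.
- holder (a point): Centre of the floor of the dark steel holder's slot, on the plate's top face at plate x=0, y=+100 mm. Slot 26 mm wide (y), 40 mm long (x), walls 16 mm high; it lets the valve's round foot turn about the plate's x axis through a point 12 mm above this point. Fixed stops stand 36 mm high at y +-31..37 mm from the point; pads' tops are 48.5 mm above the point.
- pad_a (a joint): White plastic pad on the valve's +y side (plate axes), in m: 0 = tight against the valve, grows as it is pushed outward (+y), stop at 0.006. Slides stiffly (about 5 N), stays where pushed, no spring. Leaning the valve 0.2 rad towards it pushes it about 0.005. The valve comes out once both pads together have given over 0.008, best 0.005 each.
- pad_b (a joint): The same pad on the -y side of the valve, pushed outward towards -y.
- valve: Brass pressure valve, about 350 g, stuck in the holder. Origin mid underside, z up, axes as the plate's. Foot: roller of 24 mm diameter, 36 mm long, lying along x, its axis 12 mm above the origin. Body 36 (x) x 30 (y) mm, from 20 to 42 mm height (shoulders). Two round nipples reach out to x = +-30 mm. To rock it, turn it about the foot's axis by 0.2 rad to each side.
- scraper: Scraper block standing on the bench left or right of the plate. Origin in the middle of its underside. Black blade 110 (x) x 24 (y) x 14 (z) mm; on it a pale wooden handle 60 (x) x 24 (y) mm up to 60 mm height. Grip across y at the handle (tool point about 42 mm above the origin); push along y.
- chip1: Loose bright metal chip, 22 x 14 x 8 mm, 12 g, lying on the plate; origin in the middle of its underside.
- chip2: Loose bright metal chip, 22 x 14 x 8 mm, 12 g, lying on the plate; origin in the middle of its underside.
- chip3: Loose bright metal chip, 22 x 14 x 8 mm, 12 g, lying on the plate; origin in the middle of its underside.
- cal_box: Bystander: yellow plastic calibration box 110 x 80 x 66 mm on the low green pine shelf (top 60 mm high) at the back of the bench; origin mid underside.
- insulator: Bystander: white porcelain insulator, 52 mm diameter, 70 mm high, on the shelf; origin mid underside.
- tyre_gauge: Bystander: steel tyre gauge with a round dial, 165 mm long, on the shelf; origin at its underside.
- chock: Bystander: black rubber wheel chock model 90 x 60 x 48 mm on the bench, on the side of the plate where the scraper is not; origin mid underside.
- mug: Bystander: blue mug, 85 mm high, on the bench at the back left; origin mid underside.
- pad_a_lip (a point): Middle of the inner top edge of pad_a's lip; moves with the pad. The pad is 40 mm wide (x); its lip, 44.5 to 48.5 mm above point holder, reaches 4 mm over the valve's shoulder at joint 0, so that a straight pull is blocked.
- pad_b_lip (a point): The same on pad_b.
- valve_neck (a point): Middle of the valve's neck, 79 mm above its origin: the place to grip, across y. Neck 28 (x) x 18 (y) mm with flat sides, from 42 to 86 mm above the origin, red disc on top to 89 mm. With the tool point here the fingertips stay above the pads (48.5 mm) also when the valve leans.
Not all that is in view belongs to the job. Leave any purple look-alike of the scraper alone.

How it is judged (in metres and radians):
On the way, in this order (a step that is already met when the one before it is completed fails the run):
1. all three chips lie in the trough (z of each of chip1, chip2, chip3 in the frame of plate below 0.022 m and y of chip1 in the frame of plate between -0.216 and -0.128 m and x of chip1 in the frame of plate between -0.086 and 0.086 m and y of chip2 in the frame of plate between -0.216 and -0.128 m and x of chip2 in the frame of plate between -0.086 and 0.086 m and y of chip3 in the frame of plate between -0.216 and -0.128 m and x of chip3 in the frame of plate between -0.086 and 0.086 m), for 0.2 s.
2. the scraper stands upright on the bench top, let go (height (world z) of scraper below 0.004 m and angle between scraper's own z axis and vertical below 0.1 rad and contact force between scraper and the fingers below 0.1 N), for 0.2 s.
3. the valve, still in its holder, has been rocked to both sides so that both pads have given way (value of joint each of pad_a, pad_b above 0.0015 m and z of valve in the frame of holder below 0.02 m).
At the end, for the whole second after the job is handed in: The gripper holds the valve still and upright (0.17 rad), clear of the holder, its underside 6 to 60 mm above the pads' tops and within 30 mm of the holder's centre sideways; the three chips lie in the trough; the scraper stands upright on the bench top, let go (all of step 1 and all of step 2 and z of valve in the frame of holder between 0.055 and 0.11 m and horizontal distance between valve and holder below 0.03 m and angle between valve's own z axis and vertical below 0.17 rad and linear speed of valve below 0.02 m/s and contact force between valve and the fingers above 2 N and contact force between valve and plate below 0.1 N); the arm keeps its last pose, push and grip.
It fails at once if a chip is touched with the fingers (contact force between the fingers and chip1 above 0.5 N or contact force between the fingers and chip2 above 0.5 N or contact force between the fingers and chip3 above 0.5 N).
It fails at once if a pad is pushed with the fingers (over 3 N) (contact force between the fingers and pad_a above 3 N or contact force between the fingers and pad_b above 3 N).
It fails at once if the valve is forced: over 60 N between it and the holder (contact force between valve and plate above 60 N).
It fails at once if a bystander is moved by more than 20 mm (distance of any of cal_box, insulator, tyre_gauge, chock, mug from where it was at the start of the episode above 0.02 m).
It also fails if it takes over 72 s, if anything falls off the work surface, if the arm or the gripper's body presses on something with over 40 N, if the wrist force passes 120 N, or if a joint passes its speed limit or range.

## Working session

There is one attempt and no reset: what is moved stays moved. The work goes in short steps, Python scripts to look and compute and a tool call to move; the robot and the scene stay as the last step left them, time stands still between calls to the robot, and variables do not carry over. Pictures are saved under pics/ and viewed, at most 10 in all, crops included, and the job is handed in when it is done.

Besides the shell and the picture viewer there is one more tool, called after ">>>" as a command line: name --argument value ..., lists and objects as JSON in quotes. move_arm: Moves the arm, as the interface text tells. Its arguments: {"type":"object","properties":{"deltas":{"type":"array"},"newtons":{"type":"number"}},"required":["deltas"]}

```bash
mkdir -p pics; cat > h.py <<'E'
from bench import *
import numpy as np, cv2
def world(cam,depth,mask):
    m=camera_model(cam);K=np.array(m["intrinsics"]);E=np.array(m["extrinsics"])
    v,u=np.nonzero(mask&(depth>0));d=depth[v,u]
    p=np.stack([(u-K[0,2])/K[0,0]*d,(v-K[1,2])/K[1,1]*d,d],1)
    return (p-E[:3,3])@E[:3,:3]
def save(n,im): cv2.imwrite("pics/"+n,im[:,:,::-1])
E
python3 - <<'E'
from h import *
for c in("top","side"):
    im,d=snapshot(c);save(c+"0.png",im);np.save(c+"0.npy",d)
    for n in["plate","scraper","chip1","valve","chock","valve_neck","pad_a","mug"]:
        for o in outline_of(c,n)[:4]:
            p=world(c,d,o["mask"])
            if len(p):print(c,n,round(o["conf"],2),np.round(o["centre"]),np.median(p,0).round(3),p.min(0).round(3),p.max(0).round(3))
print(get_state()["clock"])
E
```

```text
top plate 0.59 [295. 228.] [ 0.511 -0.008  0.028] [ 0.409 -0.196 -0.012] [0.62  0.183 0.115]
top scraper 0.71 [296. 228.] [ 0.511 -0.006  0.028] [ 0.409 -0.196 -0.012] [0.617 0.184 0.119]
top scraper 0.7 [163. 282.] [0.318 0.405 0.034] [ 0.286  0.358 -0.01 ] [0.351 0.464 0.069]
top scraper 0.52 [193. 242.] [0.452 0.32  0.043] [ 0.402  0.301 -0.004] [0.507 0.35  0.07 ]
top chock 0.76 [413. 227.] [ 0.524 -0.39   0.031] [ 0.474 -0.424 -0.001] [ 0.569 -0.357  0.056]
top chock 0.73 [248. 233.] [0.496 0.143 0.077] [0.477 0.134 0.025] [0.515 0.153 0.115]
top valve_neck 0.42 [254. 228.] [0.493 0.122 0.08 ] [0.468 0.111 0.034] [0.526 0.137 0.123]
top pad_a 0.64 [259. 230.] [0.5   0.108 0.077] [0.481 0.101 0.065] [0.516 0.115 0.086]
top mug 0.97 [194. 171.] [0.691 0.327 0.025] [ 0.649  0.279 -0.008] [0.729 0.386 0.09 ]
top mug 0.58 [251. 226.] [0.493 0.124 0.089] [0.468 0.111 0.04 ] [0.526 0.137 0.123]
side scraper 0.86 [192. 193.] [0.444 0.318 0.029] [ 0.395  0.299 -0.001] [0.515 0.377 0.064]
side scraper 0.82 [137. 200.] [0.304 0.39  0.04 ] [0.279 0.358 0.001] [0.348 0.458 0.065]
side chip1 
[... 220 characters left out ...]
318 0.029] [ 0.395  0.299 -0.001] [0.531 0.431 0.064]
side valve 0.75 [240. 198.] [0.482 0.121 0.091] [0.462 0.108 0.045] [0.509 0.144 0.122]
side valve 0.63 [282. 239.] [ 0.493 -0.039  0.029] [ 0.403 -0.196 -0.002] [0.612 0.26  0.083]
side chock 0.97 [403. 313.] [ 0.518 -0.396  0.03 ] [ 0.471 -0.425 -0.002] [ 0.612 -0.331  0.052]
side valve_neck 0.72 [240. 195.] [0.483 0.122 0.093] [0.463 0.113 0.046] [0.509 0.143 0.122]
side pad_a 0.71 [248. 202.] [0.492 0.105 0.075] [0.475 0.099 0.06 ] [0.512 0.118 0.082]
side pad_a 0.19 [400. 313.] [ 0.518 -0.396  0.029] [ 0.47  -0.425 -0.003] [ 0.618 -0.333  0.052]
side mug 0.66 [257. 164.] [0.672 0.303 0.057] [0.641 0.279 0.001] [0.729 0.465 0.089]
0.9
```

```bash
python3 - <<'E'
import cv2,numpy as np
t=cv2.imread("pics/top0.png")[130:340,120:450];cv2.imwrite("pics/t1.png",cv2.resize(t,None,fx=2.4,fy=2.4,interpolation=2))
t=cv2.imread("pics/side0.png")[130:330,90:350];cv2.imwrite("pics/s1.png",cv2.resize(t,None,fx=3,fy=3,interpolation=2))
E
```

```text
(no output)
```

View pics/t1.png

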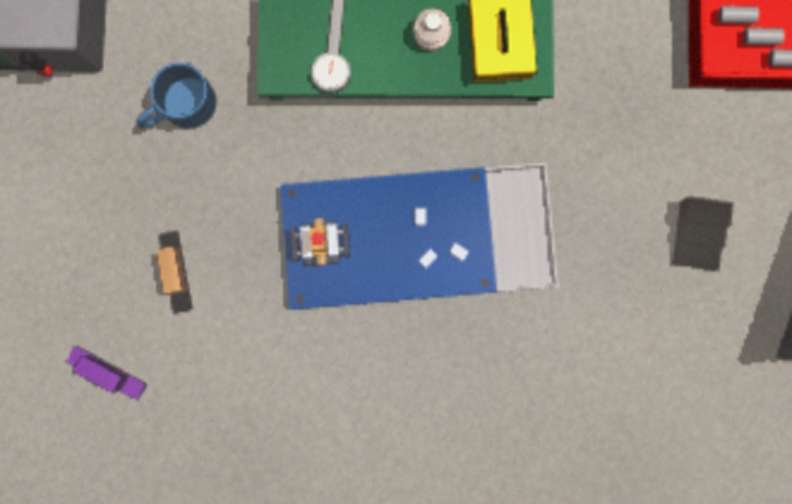

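View pics/s1.png

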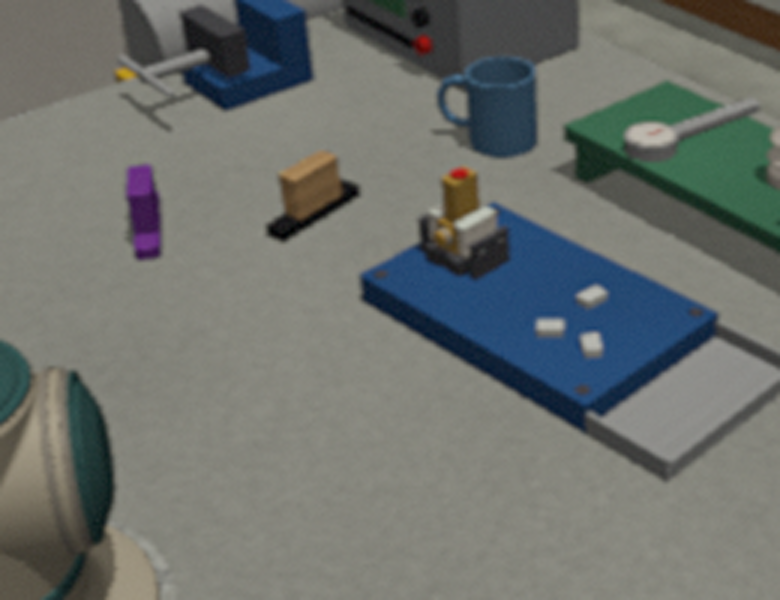

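The pictures show two scraper-like blocks. The wood-and-black one at top pixel (192,243) / side (192,193) matches the description. The purple one at top (163,284) is the look-alike, so I'll leave it alone. The crops confirm this. The chips are at about top (295,220), (298,238) and (311,235), with the valve at (252,230) and the trough on the right.

```bash
cat > meas.py <<'E'
from h import *
def planar(cam,im,d,mask,z0,z1):
    p=world(cam,d,mask); return p[(p[:,2]>z0)&(p[:,2]<z1)]
def rect(p): 
    (c,s,a)=cv2.minAreaRect((p[:,:2]*1000).astype(np.float32)); return np.round(c,1),np.round(s,1),round(a,2)
E
python3 - <<'E'
from meas import *
for c in("top","side"):
    im=cv2.imread(f"pics/{c}0.png");d=np.load(c+"0.npy")
    hsv=cv2.cvtColor(im,cv2.COLOR_BGR2HSV);H,S,V=[hsv[...,i] for i in range(3)]
    R=np.zeros(H.shape,bool)
    P=planar(c,im,d,np.ones_like(R),-.02,.15)
    full=np.full(d.shape+(3,),np.nan);m=d>0;full[m]=world(c,d,m)
    X,Y,Z=[full[...,i] for i in range(3)]
    box=(X>.35)&(X<.68)&(Y>-.3)&(Y<.25)
    b=box&(H>100)&(H<130)&(S>120)&(Z>.022)&(Z<.038)
    print(c,"plate",rect(full[b]),np.median(Z[b]))
    # chips
    w=box&(S<60)&(V>150)&(Z>.028)&(Z<.05)&(Y<.08)&(Y>-.1)
    n,l,st,ce=cv2.connectedComponentsWithStats(w.astype(np.uint8))
    for i in range(1,n):
        if st[i,4]>8: print(" chip",ce[i].round(),st[i,4],np.mean(full[l==i],0).round(4))
    sb=(X>.37)&(X<.55)&(Y>.27)&(Y<.38)
    wood=sb&(H>5)&(H<25)&(S>80)
    print(" wood",rect(full[wood&(Z>.05)]),np.median(full[wood&(Z>.05)],0),wood.sum())
    bl=sb&(V<60)&(Z>.006)&(Z<.025); print(" blade",rect(full[bl]),bl.sum())
    al=sb&(Z>.006);print(" all",rect(full[al]))
    vb=box&(Y>.09)&(Y<.16)
    red=vb&((H<8)|(H>172))&(S>130)&(V>90)&(Z>.1); print(" red",np.mean(full[red],0).round(4),red.sum())
    nk=vb&(Z>.09);print(" neck>.09",rect(full[nk]),nk.sum(),np.nanmax(Z[vb]))
print(get_state()["ee_rot"])
E
```

```text
top plate (array([506.1,  36.2]), array([166.4, 276.5]), 6.25) 0.02938971114749298
 chip [294. 220.] 28 [ 0.535  -0.0068  0.0366]
 chip [311. 235.] 30 [ 0.4887 -0.0603  0.0369]
 chip [298. 237.] 33 [ 0.4796 -0.0187  0.0376]
 wood (array([455.8, 323.8]), array([59.7, 25.2]), 13.67) [0.45532045 0.32353211 0.05885749] 183
 blade (array([0., 0.]), array([0., 0.]), 0.0) 0
 all (array([458.3, 328.1]), array([102.3, 179.2]), 86.01)
 red [0.4964 0.1249 0.1188] 23
 neck>.09 (array([496.7, 124.7]), array([27. , 18.1]), 5.99) 59 0.12311687825862155
side plate (array([502.2,  35.5]), array([173. , 279.8]), 6.39) 0.030471008531960435
 chip [287. 227.] 23 [ 0.5339 -0.005   0.0382]
 chip [273. 238.] 24 [ 0.4769 -0.017   0.0383]
 chip [287. 243.] 28 [ 0.4881 -0.0579  0.0381]
 wood (array([450.4, 323.5]), array([60.8, 23.8]), 13.2) [0.44766461 0.31931541 0.05948383] 342
 blade (array([452., 320.]), array([110.6,  24.7]), 9.79) 112
 all (array([452.5, 326.2]), array([113.6,  30.1]), 13.6)
 red [0.4949 0.1263 0.1194] 14
 neck>.09 (array([493.4, 125.3]), array([32.5, 21.3]), 5.46) 143 0.12240256955731617
[[-9.50544756e-01  3.10587611e-01  4.67160993e-05]
 [ 3.10587615e-01  9.50544748e-01  1.24423115e-04]
 [-5.76146476e-06  1.32779181e-04 -9.99999991e-01]]
```

>>> move_arm --deltas '[{"linear":[0,0,0],"twist":[0,0,-0.1375],"grip":0.07},{"linear":[0,0,0],"twist":[0,0,-0.1375],"grip":0.07},{"linear":[0,0,0],"twist":[0,0,-0.1375],"grip":0.07},{"linear":[0,0,0],"twist":[0,0,-0.1375],"grip":0.07},{"linear":[-0.0357,-0.0468,0],"twist":[0,0,0],"grip":0.07},{"linear":[-0.0357,-0.0468,0],"twist":[0,0,0],"grip":0.07},{"linear":[-0.0357,-0.0468,0],"twist":[0,0,0],"grip":0.07},{"linear":[-0.0357,-0.0468,0],"twist":[0,0,0],"grip":0.07},{"linear":[-0.0357,-0.0468,0],"twist":[0,0,0],"grip":0.07},{"linear":[-0.0357,-0.0468,0],"twist":[0,0,0],"grip":0.07},{"linear":[0,0,0],"twist":[0,0,0],"grip":0.07},{"linear":[0,0,0],"twist":[0,0,0],"grip":0.07}]'

```text
clock: 2.4
ee_pos: [0.4518, 0.3232, 0.2241]
ee_rot: [[-0.973, -0.231, -0.001], [-0.231, 0.973, 0.0], [0.001, 0.001, -1.0]]
contact_force: [0.6, 0.1, -0.6]
opening: 0.0701
grip_force: 0.0
```

```bash
cat > goal.py <<'E'
from h import *
TH=np.radians(6.2);EX=np.array([np.cos(TH),np.sin(TH)]);EY=np.array([-EX[1],EX[0]]);O=np.array([.5056,.0261])
def plate(xy): d=np.asarray(xy)[:2]-O; return np.array([d@EX,d@EY])
def toworld(px,py): return O+px*EX+py*EY
def go(x,y,z,yaw):
    "total shift in present tool axes, then turn about tool z, to target; yaw=angle of tool y"
    s=get_state();R=np.array(s["ee_rot"]);p=np.array(s["ee_pos"])
    print("t",s["clock"],"p",p.round(4),"plate",plate(p).round(4),"R",R.round(3).tolist(),"open",round(s["opening"],4),"F",np.round(s["contact_force"],1),round(s["grip_force"],1))
    a=np.degrees(np.arctan2(R[1,1],R[0,1]))
    print("lin",(R.T@(np.array([x,y,z])-p)).round(4),"yaw now",a.round(2),"twist z",np.radians(-(yaw-a)).round(4))
E
python3 -c "
from goal import *
go(.453,.3235,.042,103.5);print(get_state()['q'])"
```

```text
t 2.4 p [0.4518 0.3232 0.2241] plate [-0.0214  0.3012] R [[-0.973, -0.231, -0.001], [-0.231, 0.973, 0.0], [0.001, 0.001, -1.0]] open 0.0701 F [ 0.6  0.1 -0.6] 0.0
lin [-1.400e-03 -1.000e-04  1.821e-01] yaw now 103.37 twist z -0.0023
[ 2.83679270e+01  1.41468827e+01  8.85874551e+01  5.18978998e-02
  7.73039669e+01 -7.50114236e+01]
```

>>> move_arm --deltas '[{"linear":[-0.001,0,0.04],"twist":[0,0,0],"grip":0.07},{"linear":[0,0,0.04],"twist":[0,0,0],"grip":0.07},{"linear":[0,0,0.04],"twist":[0,0,0],"grip":0.07},{"linear":[0,0,0.032],"twist":[0,0,0],"grip":0.07},{"linear":[0,0,0.02],"twist":[0,0,0],"grip":0.05},{"linear":[0,0,0.01],"twist":[0,0,0],"grip":0.04},{"linear":[0,0,0],"twist":[0,0,0],"grip":0.01},{"linear":[0,0,0],"twist":[0,0,0],"grip":0.01},{"linear":[0,0,0],"twist":[0,0,0],"grip":0.01},{"linear":[0,0,0],"twist":[0,0,0],"grip":0.01},{"linear":[0,0,0],"twist":[0,0,0],"grip":0.01}]' --newtons 35

```text
clock: 3.78
ee_pos: [0.4537, 0.3239, 0.0433]
ee_rot: [[-0.973, -0.232, 0.002], [-0.232, 0.973, 0.001], [-0.002, 0.001, -1.0]]
contact_force: [-1.6, 1.8, 5.1]
opening: 0.024
grip_force: 35.0
```

```bash
python3 -c "
from goal import *
go(*toworld(-.003,.015),.15,96.2)"
```

```text
t 3.775 p [0.4537 0.3239 0.0433] plate [-0.0195  0.3017] R [[-0.973, -0.232, 0.002], [-0.232, 0.973, 0.001], [-0.002, 0.001, -1.0]] open 0.024 F [-1.6  1.8  5.1] 35.0
lin [ 0.0194 -0.2864 -0.1071] yaw now 103.4 twist z 0.1257
```

>>> move_arm --deltas '[{"linear":[0,0,-0.03],"twist":[0,0,0],"grip":0.01},{"linear":[0,0,-0.05],"twist":[0,0,0],"grip":0.01},{"linear":[0,0,-0.05],"twist":[0,0,0],"grip":0.01},{"linear":[0,0,-0.03],"twist":[0,0,0],"grip":0.01},{"linear":[0.004,-0.0564,0],"twist":[0,0,0],"grip":0.01},{"linear":[0.004,-0.0575,0],"twist":[0,0,0],"grip":0.01},{"linear":[0.004,-0.0575,0],"twist":[0,0,0],"grip":0.01},{"linear":[0.004,-0.0575,0],"twist":[0,0,0],"grip":0.01},{"linear":[0.0034,-0.0575,0],"twist":[0,0,0],"grip":0.01},{"linear":[0,0,0],"twist":[0,0,0.1257],"grip":0.01},{"linear":[0,0,0],"twist":[0,0,0],"grip":0.01},{"linear":[0,0,0],"twist":[0,0,0],"grip":0.01}]'

```text
clock: 5.28
ee_pos: [0.5002, 0.0407, 0.2019]
ee_rot: [[-0.994, -0.111, -0.001], [-0.111, 0.994, 0.0], [0.001, 0.0, -1.0]]
contact_force: [0.1, 0.4, -1.6]
opening: 0.0235
grip_force: 35.0
```

```bash
python3 - <<'E'
from goal import *
go(*toworld(-.003,.015),.073,96.2)
im,d=snapshot("side");save("s2.png",cv2.resize(im[130:330,150:410],None,fx=3,fy=3))
E
```

```text
t 5.275 p [0.5002 0.0407 0.2019] plate [-0.0037  0.0151] R [[-0.994, -0.111, -0.001], [-0.111, 0.994, 0.0], [0.001, 0.0, -1.0]] open 0.0235 F [ 0.1  0.4 -1.6] 35.0
lin [-9.000e-04 -1.000e-04  1.289e-01] yaw now 96.35 twist z 0.0026
```

View pics/s2.png

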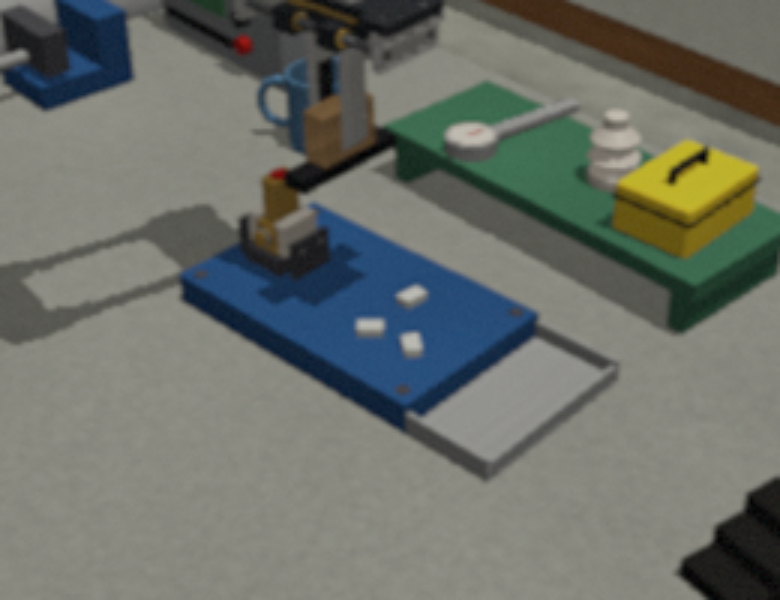

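The scraper is held level above the plate, with its blade at (340,160) in the crop. The chips at (411,295), (370,327) and (411,345) haven't moved. I'll lower it now.

>>> move_arm --deltas '[{"linear":[-0.001,0,0.045],"twist":[0,0,0],"grip":0.01},{"linear":[0,0,0.04],"twist":[0,0,0],"grip":0.01},{"linear":[0,0,0.025],"twist":[0,0,0],"grip":0.01},{"linear":[0,0,0.01],"twist":[0,0,0],"grip":0.01},{"linear":[0,0,0.006],"twist":[0,0,0],"grip":0.01},{"linear":[0,0,0],"twist":[0,0,0],"grip":0.01},{"linear":[0,0,0],"twist":[0,0,0],"grip":0.01}]'

```text
clock: 6.2
ee_pos: [0.5025, 0.0405, 0.0772]
ee_rot: [[-0.994, -0.109, 0.002], [-0.109, 0.994, -0.0], [-0.002, -0.0, -1.0]]
contact_force: [0.2, -0.8, -1.9]
opening: 0.0241
grip_force: 35.0
```

>>> move_arm --deltas '[{"linear":[0,0,0.0025],"twist":[0,0,0],"grip":0.01},{"linear":[0,-0.012,0],"twist":[0,0,0],"grip":0.01},{"linear":[0,-0.012,0],"twist":[0,0,0],"grip":0.01},{"linear":[0,-0.012,0],"twist":[0,0,0],"grip":0.01},{"linear":[0,-0.012,0],"twist":[0,0,0],"grip":0.01},{"linear":[0,-0.012,0],"twist":[0,0,0],"grip":0.01},{"linear":[0,-0.012,0],"twist":[0,0,0],"grip":0.01}]'

```text
clock: 7.08
ee_pos: [0.5095, -0.0321, 0.0737]
ee_rot: [[-0.994, -0.108, -0.0], [-0.108, 0.994, 0.0], [0.0, 0.0, -1.0]]
contact_force: [0.1, 0.8, -1.9]
opening: 0.0239
grip_force: 35.0
```

```bash
python3 - <<'E'
from goal import *
go(*toworld(-.003,-.14),.0745,96.2)
im,d=snapshot("side");save("s3.png",cv2.resize(im[180:320,180:370],None,fx=4,fy=4))
E
```

```text
t 7.075 p [ 0.5095 -0.0321  0.0737] plate [-0.0024 -0.0583] R [[-0.994, -0.108, -0.0], [-0.108, 0.994, 0.0], [0.0, 0.0, -1.0]] open 0.0239 F [ 0.1  0.8 -1.9] 35.0
lin [ 0.0006 -0.0817 -0.0008] yaw now 96.2 twist z -0.0
```

View pics/s3.png

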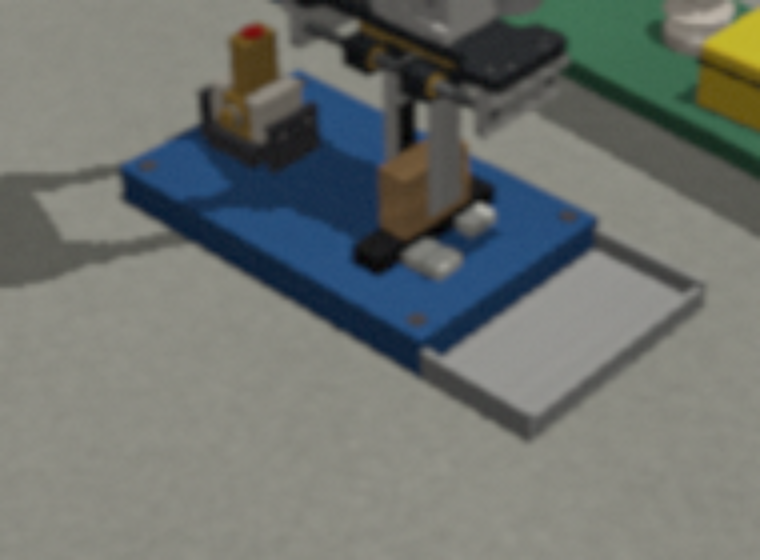

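The blade is pushing all three chips: one at (480,218) and two touching at (432,258). I'll keep going.

>>> move_arm --deltas '[{"linear":[0,-0.012,-0.0004],"twist":[0,0,0],"grip":0.01},{"linear":[0,-0.012,0],"twist":[0,0,0],"grip":0.01},{"linear":[0,-0.012,0],"twist":[0,0,0],"grip":0.01},{"linear":[0,-0.01,0],"twist":[0,0,0],"grip":0.01},{"linear":[0,-0.01,0],"twist":[0,0,0],"grip":0.01},{"linear":[0,-0.01,0],"twist":[0,0,0],"grip":0.01},{"linear":[0,-0.01,0],"twist":[0,0,0],"grip":0.01},{"linear":[0,-0.008,0],"twist":[0,0,0],"grip":0.01},{"linear":[0,0,0],"twist":[0,0,0],"grip":0.01},{"linear":[0,0,0],"twist":[0,0,0],"grip":0.01},{"linear":[0,0,0],"twist":[0,0,0],"grip":0.01}]'

```text
clock: 8.5
ee_pos: [0.5184, -0.1143, 0.0741]
ee_rot: [[-0.994, -0.109, -0.0], [-0.109, 0.994, 0.0], [0.0, 0.0, -1.0]]
contact_force: [0.4, 0.3, -1.8]
opening: 0.0237
grip_force: 35.0
```

```bash
python3 - <<'E'
from goal import *
go(*toworld(-.003,-.14),.0745,96.2)
im,d=snapshot("side");save("s4.png",cv2.resize(im[180:320,180:370],None,fx=4,fy=4))
E
```

```text
t 8.5 p [ 0.5184 -0.1143  0.0741] plate [-0.0024 -0.141 ] R [[-0.994, -0.109, -0.0], [-0.109, 0.994, 0.0], [0.0, 0.0, -1.0]] open 0.0237 F [ 0.4  0.3 -1.8] 35.0
lin [ 0.0006  0.001  -0.0004] yaw now 96.24 twist z 0.0006
```

View pics/s4.png

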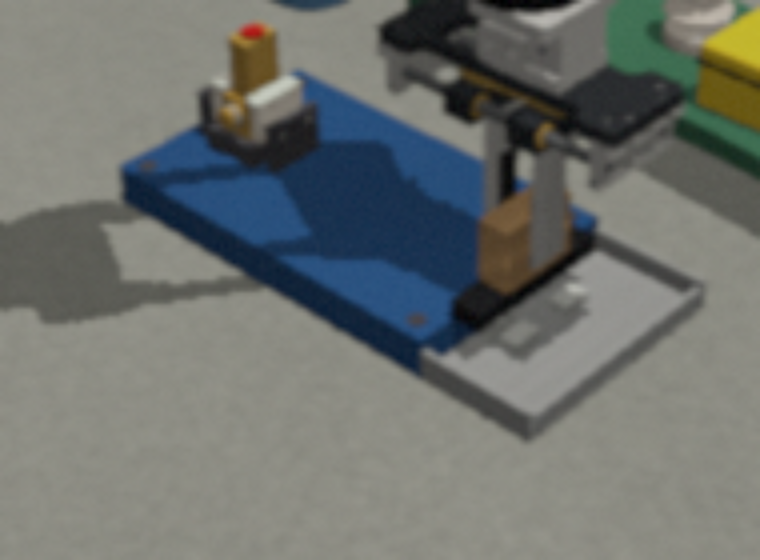

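Two chips show in the trough at (518,333) and (570,295). The third may be hidden, so I'll lift, back off and check.

>>> move_arm --deltas '[{"linear":[0,0,-0.04],"twist":[0,0,0],"grip":0.01},{"linear":[0,0,-0.05],"twist":[0,0,0],"grip":0.01},{"linear":[0,0,-0.04],"twist":[0,0,0],"grip":0.01},{"linear":[0,0.05,0],"twist":[0,0,0],"grip":0.01},{"linear":[0,0.06,0],"twist":[0,0,0],"grip":0.01},{"linear":[0,0.06,0],"twist":[0,0,0],"grip":0.01},{"linear":[0,0.06,0],"twist":[0,0,0],"grip":0.01},{"linear":[0,0,0],"twist":[0,0,0],"grip":0.01}]'

```text
clock: 9.55
ee_pos: [0.4924, 0.118, 0.2042]
ee_rot: [[-0.993, -0.115, -0.0], [-0.115, 0.993, 0.002], [0.0, 0.002, -1.0]]
contact_force: [-0.1, -1.3, -1.7]
opening: 0.0243
grip_force: 35.0
```

```bash
python3 - <<'E'
from goal import *
go(.453,.324,.2,96.2)
a,da=snapshot("top");b,d=snapshot("side")
for c,D in(("top",da),("side",d)):
    for o in outline_of(c,"chip1")[:5]:
        p=world(c,D,o["mask"])
        if len(p): m=p.mean(0);print(c,round(o["conf"],2),np.round(o["centre"]),plate(m).round(3),m[2].round(3))
x=cv2.resize(a[180:270,220:370],None,fx=5,fy=5)[:,:380];
x=np.hstack([cv2.resize(a[190:260,300:360],(390,455)),cv2.resize(b[210:305,270:365],(400,455))]);save("c5.png",x)
E
```

```text
t 9.55 p [0.4924 0.118  0.2042] plate [-0.0032  0.0928] R [[-0.993, -0.115, -0.0], [-0.115, 0.993, 0.002], [0.0, 0.002, -1.0]] open 0.0243 F [-0.1 -1.3 -1.7] 35.0
lin [0.0155 0.2091 0.0046] yaw now 96.59 twist z 0.0068
side 0.51 [305. 260.] [-0.029 -0.142] 0.018
side 0.48 [308. 263.] [-0.028 -0.154] 0.013
side 0.38 [318. 254.] [ 0.021 -0.155] 0.013
side 0.34 [250. 206.] [-0.005  0.082] 0.072
```

View pics/c5.png

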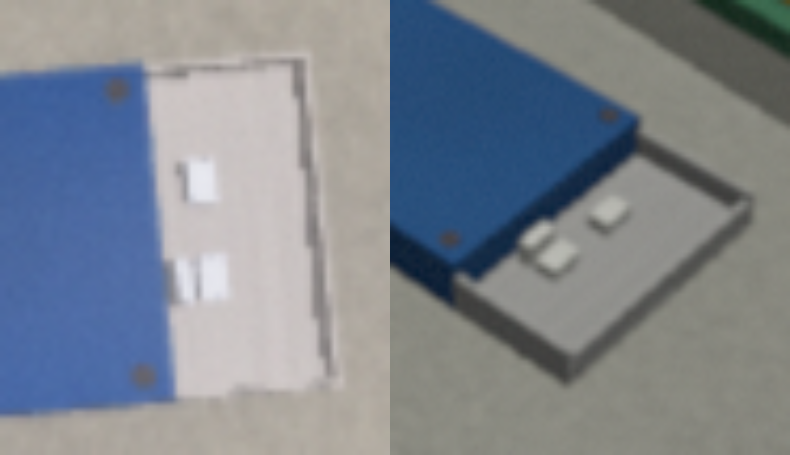

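All three chips are in the trough. In the left half they're at (200,180), (214,277) and (185,280), the last one tilted but low (about 18 mm). Next I'll return the scraper.

>>> move_arm --deltas '[{"linear":[0.004,0.052,0],"twist":[0,0,0],"grip":0.01},{"linear":[0.004,0.052,0],"twist":[0,0,0],"grip":0.01},{"linear":[0.004,0.052,0],"twist":[0,0,0],"grip":0.01},{"linear":[0.0035,0.052,0],"twist":[0,0,0],"grip":0.01},{"linear":[0,0,0.02],"twist":[0,0,0],"grip":0.01},{"linear":[0,0,0.05],"twist":[0,0,0],"grip":0.01},{"linear":[0,0,0.045],"twist":[0,0,0],"grip":0.01},{"linear":[0,0,0.025],"twist":[0,0,0],"grip":0.01},{"linear":[0,0,0.008],"twist":[0,0,0],"grip":0.01},{"linear":[0,0,0.006],"twist":[0,0,0],"grip":0.01},{"linear":[0,0,0],"twist":[0,0,0],"grip":0.01},{"linear":[0,0,0],"twist":[0,0,0],"grip":0.01}]'

```text
clock: 11.25
ee_pos: [0.4565, 0.3194, 0.0512]
ee_rot: [[-0.994, -0.108, 0.002], [-0.108, 0.994, 0.001], [-0.002, 0.001, -1.0]]
contact_force: [-0.3, 0.2, -2.0]
opening: 0.0239
grip_force: 35.0
```

>>> move_arm --deltas '[{"linear":[0,0,0.004],"twist":[0,0,0],"grip":0.01},{"linear":[0,0,0.002],"twist":[0,0,0],"grip":0.01},{"linear":[0,0,0.001],"twist":[0,0,0],"grip":0.01},{"linear":[0,0,0.001],"twist":[0,0,0],"grip":0.01},{"linear":[0,0,0],"twist":[0,0,0],"grip":0.01}]'

```text
clock: 11.88
ee_pos: [0.4555, 0.3191, 0.0432]
ee_rot: [[-0.994, -0.109, 0.0], [-0.109, 0.994, 0.0], [-0.0, 0.0, -1.0]]
contact_force: [-2.6, -0.1, 6.5]
opening: 0.0241
grip_force: 35.0
```

>>> move_arm --deltas '[{"linear":[0,0,0],"twist":[0,0,0],"grip":0.06},{"linear":[0,0,0],"twist":[0,0,0],"grip":0.06},{"linear":[0,0,0],"twist":[0,0,0],"grip":0.06},{"linear":[0,0,0],"twist":[0,0,0],"grip":0.06},{"linear":[0,0,-0.03],"twist":[0,0,0],"grip":0.06},{"linear":[0,0,-0.05],"twist":[0,0,0],"grip":0.06},{"linear":[0,0,-0.05],"twist":[0,0,0],"grip":0.06},{"linear":[0,0,-0.03],"twist":[0,0,0],"grip":0.06},{"linear":[0,0,0],"twist":[0,0,0],"grip":0.06},{"linear":[0,0,0],"twist":[0,0,0],"grip":0.06}]'

```text
clock: 13.12
ee_pos: [0.4549, 0.3187, 0.2008]
ee_rot: [[-0.994, -0.108, -0.002], [-0.108, 0.994, -0.001], [0.002, -0.001, -1.0]]
contact_force: [0.4, -1.0, 0.1]
opening: 0.0601
grip_force: 0.0
```

```bash
python3 - <<'E'
from goal import *
go(.495,.1253,.2,96.2)
for c in("top","side"):
    im,d=snapshot(c)
    full=np.full(d.shape+(3,),np.nan);m=d>0;full[m]=world(c,d,m)
    X,Y,Z=[full[...,i] for i in range(3)]
    nk=(X>.45)&(X<.55)&(Y>.08)&(Y<.17)&(Z>.09)&(Z<.14)
    r=cv2.minAreaRect((full[nk][:,:2]*1000).astype(np.float32));print(c,"neck",r,np.nanmax(Z[nk]))
    sb=(X>.38)&(X<.53)&(Y>.28)&(Y<.36)
    w=sb&(Z>.052)&(Z<.075);print("scr top",w.sum(),np.nanmedian(Z[w]),cv2.minAreaRect((full[w][:,:2]*1000).astype(np.float32)))
E
```

```text
t 13.125 p [0.4549 0.3187 0.2008] plate [-0.0188  0.2963] R [[-0.994, -0.108, -0.002], [-0.108, 0.994, -0.001], [0.002, -0.001, -1.0]] open 0.0601 F [ 0.4 -1.   0.1] 0.0
lin [-0.0189 -0.1966  0.0009] yaw now 96.21 twist z 0.0003
top neck ((495.8827819824219, 124.57857513427734), (26.089630126953125, 18.62299156188965), 2.0193495750427246) 0.1237409972839205
scr top 16 0.05784503431460347 ((430.19793701171875, 314.8235168457031), (6.4146318435668945, 22.12894630432129), 2.347014904022217)
side neck ((492.8489685058594, 125.77152252197266), (22.550325393676758, 32.809165954589844), 82.69052124023438) 0.12262570257085371
scr top 131 0.05963987844107981 ((452.4255676269531, 319.0927429199219), (61.075321197509766, 29.834888458251953), 4.358621120452881)
```

>>> move_arm --deltas '[{"linear":[-0.0047,-0.0492,0],"twist":[0,0,0],"grip":0.06},{"linear":[-0.0047,-0.0492,0],"twist":[0,0,0],"grip":0.06},{"linear":[-0.0047,-0.0492,0],"twist":[0,0,0],"grip":0.06},{"linear":[-0.0047,-0.0492,0],"twist":[0,0,0],"grip":0.06},{"linear":[0,0,0],"twist":[0,0,0],"grip":0.06},{"linear":[0,0,0],"twist":[0,0,0],"grip":0.06},{"linear":[0,0,0.03],"twist":[0,0,0],"grip":0.06},{"linear":[0,0,0],"twist":[0,0,0],"grip":0.06},{"linear":[0,0,0],"twist":[0,0,0],"grip":0.06}]'

```text
clock: 14.35
ee_pos: [0.4958, 0.1265, 0.1725]
ee_rot: [[-0.994, -0.11, 0.0], [-0.11, 0.994, 0.0], [-0.0, 0.0, -1.0]]
contact_force: [0.2, -0.2, 0.1]
opening: 0.0597
grip_force: 0.0
```

```bash
python3 -c "
from goal import *
go(.495,.1253,.109,96.2);print(get_state()['q'])"
```

```text
t 14.35 p [0.4958 0.1265 0.1725] plate [0.0011 0.1009] R [[-0.994, -0.11, 0.0], [-0.11, 0.994, 0.0], [-0.0, 0.0, -1.0]] open 0.0597 F [ 0.2 -0.2  0.1] 0.0
lin [ 0.0009 -0.0011  0.0635] yaw now 96.3 twist z 0.0018
[ 6.50474133e+00  1.24330880e+01  9.86235636e+01  1.92058249e-02
  6.89298505e+01 -8.98071168e+01]
```

>>> move_arm --deltas '[{"linear":[0.001,-0.001,0.03],"twist":[0,0,0],"grip":0.05},{"linear":[0,0,0.02],"twist":[0,0,0],"grip":0.05},{"linear":[0,0,0.0125],"twist":[0,0,0],"grip":0.04},{"linear":[0,0,0],"twist":[0,0,0],"grip":0.03},{"linear":[0,0,0],"twist":[0,0,0],"grip":0.02},{"linear":[0,0,0],"twist":[0,0,0],"grip":0.01},{"linear":[0,0,0],"twist":[0,0,0],"grip":0.01},{"linear":[0,0,0],"twist":[0,0,0],"grip":0.01},{"linear":[0,0,0],"twist":[0,0,0],"grip":0.01}]' --newtons 6

```text
clock: 15.48
ee_pos: [0.4956, 0.1247, 0.1105]
ee_rot: [[-0.994, -0.108, 0.002], [-0.108, 0.994, 0.001], [-0.002, 0.001, -1.0]]
contact_force: [-0.0, 1.1, 6.0]
opening: 0.0183
grip_force: 6.0
```

```bash
python3 -c "
from goal import *
go(.495,.1253,.109,96.2);s=get_state();print(s['wrist_torque'])"
```

```text
t 15.475 p [0.4956 0.1247 0.1105] plate [0.0007 0.0991] R [[-0.994, -0.108, 0.002], [-0.108, 0.994, 0.001], [-0.002, 0.001, -1.0]] open 0.0183 F [-0.   1.1  6. ] 6.0
lin [0.0006 0.0007 0.0015] yaw now 96.21 twist z 0.0001
[ 0.3086268   0.08815963 -0.04195439]
```

>>> move_arm --deltas '[{"linear":[0,0,-0.0008],"twist":[0,0,0],"grip":0.005},{"linear":[0,0,0],"twist":[0,0,0],"grip":0.005},{"linear":[0,0,0],"twist":[0,0,0],"grip":0.005}]' --newtons 20

```text
clock: 15.85
ee_pos: [0.4953, 0.1246, 0.1106]
ee_rot: [[-0.994, -0.108, 0.001], [-0.108, 0.994, 0.001], [-0.001, 0.0, -1.0]]
contact_force: [0.7, 1.6, 1.5]
opening: 0.0174
grip_force: 20.0
```

Vertical load is about 1.5 N, so the grip is settled. I'll rock towards pad_a.

>>> move_arm --deltas '[{"linear":[0,0.0017,0],"twist":[0.025,0,0],"grip":0.005},{"linear":[0,0.0017,0],"twist":[0.025,0,0],"grip":0.005},{"linear":[0,0.0017,0],"twist":[0.025,0,0],"grip":0.005},{"linear":[0,0.0017,0],"twist":[0.025,0,0],"grip":0.005},{"linear":[0,0,0],"twist":[0,0,0],"grip":0.005}]'

```text
clock: 16.48
ee_pos: [0.4942, 0.1311, 0.1102]
ee_rot: [[-0.994, -0.11, 0.011], [-0.11, 0.989, -0.101], [0.0, -0.102, -0.995]]
contact_force: [2.3, -0.3, 2.4]
opening: 0.0178
grip_force: 20.0
```

>>> move_arm --deltas '[{"linear":[0,0.0017,0],"twist":[0.025,0,0],"grip":0.005},{"linear":[0,0.0017,0],"twist":[0.025,0,0],"grip":0.005},{"linear":[0,0.0017,0],"twist":[0.025,0,0],"grip":0.005},{"linear":[0,0.0017,0],"twist":[0.025,0,0],"grip":0.005},{"linear":[0,0,0],"twist":[0,0,0],"grip":0.005},{"linear":[0,0,0],"twist":[0,0,0],"grip":0.005}]'

```text
clock: 17.23
ee_pos: [0.4932, 0.1378, 0.1092]
ee_rot: [[-0.994, -0.106, 0.021], [-0.109, 0.974, -0.198], [0.0, -0.199, -0.98]]
contact_force: [1.6, -1.3, 3.2]
opening: 0.0176
grip_force: 20.0
```

Leaned 0.2 rad with low forces. Now back through centre and on to the other side.

>>> move_arm --deltas '[{"linear":[0,-0.00268,0],"twist":[-0.04,0,0],"grip":0.005},{"linear":[0,-0.00268,0],"twist":[-0.04,0,0],"grip":0.005},{"linear":[0,-0.00268,0],"twist":[-0.04,0,0],"grip":0.005},{"linear":[0,-0.00268,0],"twist":[-0.04,0,0],"grip":0.005},{"linear":[0,-0.00268,0],"twist":[-0.04,0,0],"grip":0.005},{"linear":[0,0,0],"twist":[0,0,0],"grip":0.005},{"linear":[0,-0.0017,0],"twist":[-0.025,0,0],"grip":0.005},{"linear":[0,-0.0017,0],"twist":[-0.025,0,0],"grip":0.005},{"linear":[0,-0.0017,0],"twist":[-0.025,0,0],"grip":0.005},{"linear":[0,-0.0017,0],"twist":[-0.025,0,0],"grip":0.005},{"linear":[0,0,0],"twist":[0,0,0],"grip":0.005}]'

```text
clock: 18.6
ee_pos: [0.495, 0.1181, 0.1103]
ee_rot: [[-0.994, -0.106, -0.012], [-0.107, 0.989, 0.101], [0.001, 0.102, -0.995]]
contact_force: [-0.7, 4.3, -1.3]
opening: 0.0178
grip_force: 20.0
```

>>> move_arm --deltas '[{"linear":[0,-0.0017,0],"twist":[-0.025,0,0],"grip":0.005},{"linear":[0,-0.0017,0],"twist":[-0.025,0,0],"grip":0.005},{"linear":[0,-0.0017,0],"twist":[-0.025,0,0],"grip":0.005},{"linear":[0,-0.0017,0],"twist":[-0.025,0,0],"grip":0.005},{"linear":[0,0,0],"twist":[0,0,0],"grip":0.005},{"linear":[0,0,0],"twist":[0,0,0],"grip":0.005}]'

```text
clock: 19.35
ee_pos: [0.4959, 0.111, 0.1096]
ee_rot: [[-0.994, -0.106, -0.022], [-0.109, 0.974, 0.197], [0.001, 0.199, -0.98]]
contact_force: [-1.7, 3.2, -1.5]
opening: 0.0177
grip_force: 20.0
```

```bash
python3 - <<'E'
from goal import *
go(.495,.1246,.1106,96.2)
im,d=snapshot("side");save("s6.png",cv2.resize(im[160:250,200:310],None,fx=6,fy=6,interpolation=2))
E
```

```text
t 19.35 p [0.4959 0.111  0.1096] plate [-0.0005  0.0855] R [[-0.994, -0.106, -0.022], [-0.109, 0.974, 0.197], [0.001, 0.199, -0.98]] open 0.0177 F [-1.7  3.2 -1.5] 20.0
lin [-0.0006  0.0135  0.0017] yaw now 96.22 twist z 0.0004
```

View pics/s6.png

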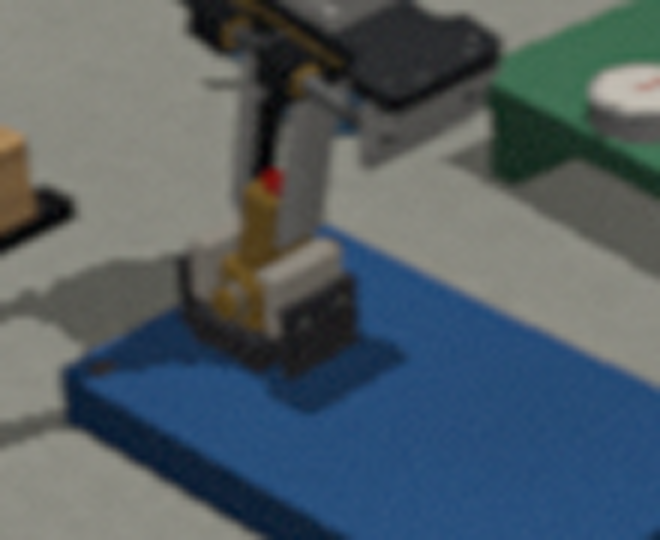

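The valve leans with the gripper, and both pads look pushed out, with a gap at the left pad near (205,260). Next: bring it upright and start the lift gently.

>>> move_arm --deltas '[{"linear":[0,0.00268,0],"twist":[0.04,0,0],"grip":0.005},{"linear":[0,0.00268,0],"twist":[0.04,0,0],"grip":0.005},{"linear":[0,0.00268,0],"twist":[0.04,0,0],"grip":0.005},{"linear":[0,0.00268,0],"twist":[0.04,0,0],"grip":0.005},{"linear":[0,0.00268,0],"twist":[0.04,0,0],"grip":0.005},{"linear":[0,0,0],"twist":[0,0,0],"grip":0.005},{"linear":[0,0,-0.002],"twist":[0,0,0],"grip":0.005},{"linear":[0,0,-0.002],"twist":[0,0,0],"grip":0.005},{"linear":[0,0,-0.002],"twist":[0,0,0],"grip":0.005},{"linear":[0,0,-0.002],"twist":[0,0,0],"grip":0.005},{"linear":[0,0,0],"twist":[0,0,0],"grip":0.005}]' --newtons 25

```text
clock: 20.78
ee_pos: [0.4953, 0.1239, 0.1197]
ee_rot: [[-0.994, -0.108, 0.001], [-0.108, 0.994, -0.001], [-0.001, -0.001, -1.0]]
contact_force: [-0.3, 0.5, -4.8]
opening: 0.0178
grip_force: 25.0
```

>>> move_arm --deltas '[{"linear":[0,0,-0.006],"twist":[0,0,0],"grip":0.005},{"linear":[0,0,-0.01],"twist":[0,0,0],"grip":0.005},{"linear":[0,0,-0.012],"twist":[0,0,0],"grip":0.005},{"linear":[0,0,-0.012],"twist":[0,0,0],"grip":0.005},{"linear":[0,0,-0.012],"twist":[0,0,0],"grip":0.005},{"linear":[0,0,-0.01],"twist":[0,0,0],"grip":0.005},{"linear":[0,0,-0.006],"twist":[0,0,0],"grip":0.005},{"linear":[0,0,-0.002],"twist":[0,0,0],"grip":0.005},{"linear":[0,0,0],"twist":[0,0,0],"grip":0.005},{"linear":[0,0,0],"twist":[0,0,0],"grip":0.005},{"linear":[0,0,0],"twist":[0,0,0],"grip":0.005},{"linear":[0,0,0],"twist":[0,0,0],"grip":0.005}]'

```text
clock: 22.28
ee_pos: [0.4948, 0.1244, 0.1891]
ee_rot: [[-0.994, -0.108, -0.0], [-0.108, 0.994, 0.0], [0.0, 0.0, -1.0]]
contact_force: [-0.8, 0.6, -4.2]
opening: 0.0179
grip_force: 25.0
```

```bash
python3 - <<'E'
from goal import *
go(.495,.1246,.19,96.2)
im,d=snapshot("side");save("s7.png",cv2.resize(im[140:310,130:370],None,fx=3.3,fy=3.3,interpolation=2))
E
```

```text
t 22.275 p [0.4948 0.1244 0.1891] plate [-0.0002  0.0989] R [[-0.994, -0.108, -0.0], [-0.108, 0.994, 0.0], [0.0, 0.0, -1.0]] open 0.0179 F [-0.8  0.6 -4.2] 25.0
lin [-0.0003  0.0002 -0.0009] yaw now 96.21 twist z 0.0002
```

View pics/s7.png

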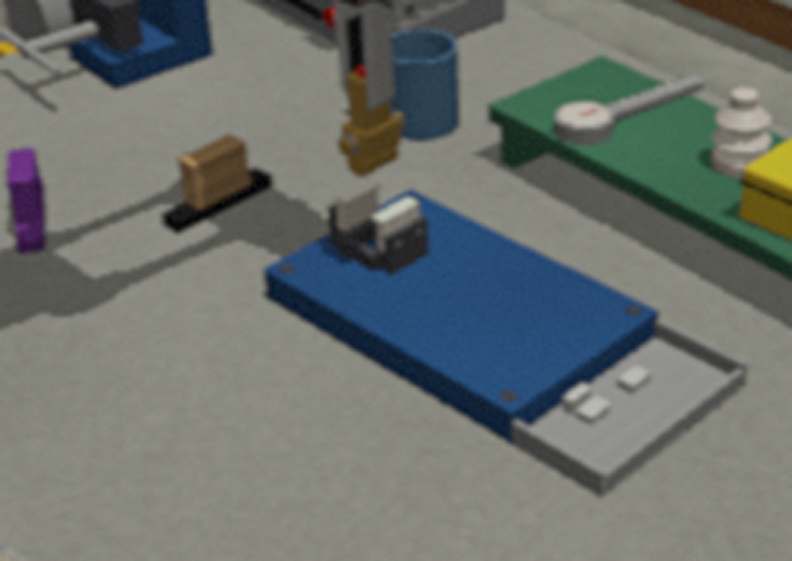

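The valve hangs upright at (370,125), clear of the pads at (375,220). The chips are in the trough near (600,392), and the scraper stands at (215,180).

```bash
python3 -c "
from bench import *
print(sign_off())"
```

```text
the job is handed in; nothing more can be done
None
```

I handed the job in at about 22 s of the 72 s limit; no verdict came back. In the last picture all three chips are in the trough (one tilted against another), the scraper stands upright and released on the bench, and the valve hangs upright and still, about 3 cm above the pads and over the holder.

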